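# Open the shielded pot with the unmarked thread and weigh its vial

### The arm

A 6-joint arm with a two-finger parallel gripper is mounted at the origin on a cart in front of the work surface, level with it; the furniture and walls round the work are solid. World frame = base frame: x ahead of the robot, y to its left, z up, the work surface at z = 0. Lengths are in m, angles in rad, forces in N, time in s.
With the tool pointing down it reaches from about 0.35 to 0.875 m from the base axis. Payload 15.5 kg.
Tool frame: the origin (TCP) lies on the centre line of the jaws, within the pads' length; the fingertips stand 11 mm ahead of it and the grasp point (between the pads) lies 8 mm behind it (bot.finger_overhang is the distance from the TCP to the fingertips, in m); z points along the fingers, y is the line along which they close (so a half turn about z gives the same grasp; the last joint's range is limited). The gripper opens to 85 mm and grips with 20 to 120 N. Pads are 22 mm wide; open, the fingers measure 114 mm over their backs; the gripper's body (76 mm by 85 mm) begins 54 mm behind the grasp point. The pads swing forward as they close: fully open they stand 13 mm farther back than shut.
Start: joints at [1.03, 0.494, 1.345, -0, 1.302, -0.096], TCP at [0.269, 0.564, 0.242] pointing down, gripper open.
Joint ranges: [-2.91, 2.91], [-0.82, 2.16], [0.22, 2.67], [-1.22, 4.37], [0.12, 2.79], [-3.08, 3.08]. Speed limits (rad/s): [1.89, 1.89, 2.57, 3.01, 3.01, 3.01].

### API

Orientations are given as a rotation vector (axis times angle).
In Python, from rig import bot gives the robot as it stands.
- The arm moves only by the shell command python3 -m handwheel 'ROWS' [FORCE]. ROWS is JSON, a list of rows, each a list of 3 entries, a list of its own where there are three numbers: the shift along the tool's x, y, z scaled (see below), then the turn about the tool's z scaled (see below), then the closure, from -1 (fully open) to 1 (shut). A call has 1 to 12 rows; each row is the pose to reach, as a shift and turn from the pose commanded when the call began, along the tool's axes at that moment; what a row does not reach only later rows make up. The controller multiplies each number of a shift by 0.15 m and each number of a turn by 30 degrees. A row lasts 1/8 s, in which the tool goes at most 62.5 mm and 10.7 degrees, less where a joint would pass 70% of its speed; a pose out of reach is approached as far as the arm can. A call with a number of a shift or a turn outside -1 to 1 is refused whole. A call with a gripper value outside its range is refused whole. The fingers move at their own pace and stop on an object; FORCE is the grip in N (left out, the last holds). Time passes only in rows, so rows that repeat a pose let the fingers close. It gives the time, the measured TCP pose, the force, the opening and the grip force at its end, in the units of the state.
- bot.get_state(): the state, without advancing time (a new reading comes with each control period).
- bot.snapshot(name): name is "side" or "top" or "wrist"; returns a dict with "color" (400x640x3 uint8, red, green, blue), "fx", "fy", "cx", "cy" (pixels), "k1" (the pictures are not rectified: a ray, as slopes to the right and down, at radius r is drawn at 1 + k1 r^2 times it, then the intrinsics apply), "R" (3x3) and "t" (3): a world point X has camera coordinates R X + t. Camera axes: x right, y down, z forward; pixel columns grow to the right and rows downward; lengths in m; the calibration is good to about 2 mm. A picture is of the moment at which its call begins. There is no depth.
- bot.finish_job(): hands the job in; it is judged then, once.
The state is a dict: "time_s": time; "joints": joint angles; "joint_velocities": joint speeds; "joint_torque": joint torques, N m; "tool_pos": TCP position; "tcp_rot": TCP orientation; "force": force on the tool from outside, world axes, zero at the start; "ft_torque": the same for the moment, N m; "gripper_width": finger opening in m; "grasp_force": force on a finger pad.
Only numpy, scipy, OpenCV 4.12 (cv2) and the standard library are available. Lean on these libraries where they do the work, as an engineer would, in place of code of your own. Each camera call takes 0.05 s, during which the arm holds its last target. There are 200 camera calls.

### The job

Take the vial out of the shielded pot and stand it upright in the middle of the balance pan. The pot's yellow cap is a part-turn screw cap, and nobody has marked whether this one is right- or left-handed: feel which way it loosens without forcing it, lift it off and set it down upright on the cork mat. Keep the vial upright, put it down gently, and leave the glassware and bottles where they stand.

Things in the scene. Friction and masses are not known exactly. Their poses are not given: they have to be found in the camera images.
- pot_rim (a point): Centre of the open mouth of the pot's steel neck, 52 mm above the worktop. Neck 48 mm across outside (ledges on it stand out to 57 mm), 33 mm inside; the bore's floor is 32 mm below this point. The frame's x axis is parallel to the cap's bar while the cap is screwed home.
- cap_grip (a point): Grip point of the cap: in the black bar (46 long, 14 thick, 33 mm high) on its flat top, on the cap's axis, 91 mm above the cap's lower edge, 26 mm above the flat top, 6 mm below the bar's top; x along the bar, y across it (pinch it along y), z up. The wrong way the cap stops hard after 0.1 to 0.2 rad; which way that is changes with each start and cannot be seen.
- vial_center (a point): Sample vial with black screw cap, upright, 27 mm in diameter and 68 mm tall, about 50 g; this point is its centre, half-way up; z is its long axis. It stands loosely in the pot's bore, its top 36 mm of length above the neck's mouth, hidden under the cap. Its foot is a little uneven: standing free it leans up to 3 degrees.
- mat_center (a point): Cork mat, 110 x 110 mm, 4 mm thick, fixed; this point is the centre of its upper face.
- pan_center (a point): Round steel pan, 84 mm across, of a white balance (150 x 130 mm housing, 44 mm high, fixed); this point is the centre of the pan's upper face, about 58 mm above the worktop when empty. The pan is sprung: it sinks about 3 mm with the vial on it (150 N/m), at most 8 mm.
- flask_center (a point): Bystander: glass flask, 62 mm across, 138 mm tall; this point is its centre, 69 mm up.
- big_bottle_center (a point): Bystander: square white bottle with red cap, 64 x 64 mm, 137 mm tall; this point is its centre, 68 mm up.
- small_bottle_center (a point): Bystander: square white bottle with white cap, 54 x 54 mm, 103 mm tall; this point is its centre, 50 mm up.
- beaker_center (a point): Bystander: beaker, 55 mm across, 71 mm tall; this point is its centre, 36 mm up.
- cap: Yellow hollow cap, 68 mm across, about 0.2 kg; origin at the centre of its lower edge, which rests on the pot's shoulder; starts screwed home, held by two lugs inside its foot under ledges on the neck. Turned the right way it runs freely, is out of the ledges from 0.75 rad to 2 rad (1 is good) and then lifts straight off: 60 mm of lift clears the vial.
- vial: The vial itself; origin at the centre of its underside.
- pot: Grey round pot, bolted down (cannot move); origin at the centre of its underside. Foot flange 90 mm across, body 76 mm across up to a shoulder 36 mm high, then the neck. (Behind the work, at the back of the worktop, stands a fixed row of bottles and boxes up to 213 mm tall.)
- balance: The balance housing; origin at the centre of its underside, x from its display (front) to its back.
- pan: The pan of the balance; moves only up and down.

How it is judged:
On the way:
1. the cap is off the pot and clear of it, the vial still upright in the pot (horizontal distance between cap and pot above 0.08 m and horizontal distance between vial and pot below 0.006 m and angle between vial's own z axis and vertical below 0.15 rad), for 0.1 s.
At the end, for the whole second after the job is handed in: The cap stands upright on the cork mat, its axis within 30 mm of the mat's centre; the vial stands upright on the balance pan, within 22 mm of the pan's centre; both released and at rest (horizontal distance between cap and mat_center below 0.03 m and angle between cap's own z axis and vertical below 0.1 rad and z of cap in the frame of mat_center below 0.004 m and horizontal distance between vial and pan_center below 0.022 m and angle between vial's own z axis and vertical below 0.15 rad and z of vial in the frame of pan_center between -0.004 and 0.004 m and contact force between vial and pan above 0.15 N and linear speed of each of vial, cap below 0.02 m/s); the robot touches nothing.
It fails at once if the cap is forced on the pot (more than 70 N between them) (contact force between cap and pot above 70 N).
It fails at once if the vial is tipped more than about 35 degrees (angle between vial's own z axis and vertical above 0.6 rad).
It fails at once if the vial is banged or pressed on the pan (more than 10 N) (contact force between vial and pan above 10 N).
It fails at once if a bystander (flask, bottle or beaker) is moved more than 25 mm or tipped over (distance of any of flask_center, big_bottle_center, small_bottle_center, beaker_center from where it was at the start of the episode above 0.025 m).
It also fails if it takes over 72 s, if anything falls off the work surface, if the arm or the gripper's body presses on something with over 40 N, if the wrist force passes 120 N, or if a joint passes its speed limit or range.

## Working session

There is one attempt and no reset: what is moved stays moved. The work goes in short steps, Python scripts to look and compute and a shell command to move; the robot and the scene stay as the last step left them, time stands still between calls to the robot, and variables do not carry over. Pictures are saved under pics/ and viewed, at most 10 in all, crops included, and the job is handed in when it is done.

```bash
mkdir -p pics; ls; cat > h.py <<'E'
from rig import bot
import numpy as np, cv2
from scipy.spatial.transform import Rotation as Ro
def snap(n,f=None):
    s=bot.snapshot(n); s['K']=np.array([[s['fx'],0,s['cx']],[0,s['fy'],s['cy']],[0,0,1.]]); s['R']=np.array(s['R']); s['t']=np.array(s['t'])
    if f: cv2.imwrite(f,s['color'][:,:,::-1])
    return s
def ray(s,u,v):
    p=cv2.undistortPoints(np.array([[[u,v]]],float),s['K'],np.array([s['k1'],0,0,0.]))[0,0]
    d=s['R'].T@np.array([p[0],p[1],1]); return -s['R'].T@s['t'],d
def plane(s,u,v,z):
    o,d=ray(s,u,v); return o+d*(z-o[2])/d[2]
def proj(s,X):
    return cv2.projectPoints(np.array([X],float),cv2.Rodrigues(s['R'])[0],s['t'],s['K'],np.array([s['k1'],0,0,0.]))[0][0,0]
def totool(X,yaw=None):
    st=bot.get_state(); R=Ro.from_rotvec(st['tcp_rot']).as_matrix()
    return R.T@(np.array(X)-st['tool_pos'])/0.15
E
python3 - <<'E'
from h import *
print(bot.get_state())
for n in ("top","side"):
    s=snap(n,f"pics/{n}0.png"); print(n,s['fx'],s['k1'],-s['R'].T@s['t'],s['R'])
E
```

```text
pics
{'time_s': 0.0, 'joints': array([ 1.02947913e+00,  4.94201679e-01,  1.34612796e+00,  8.33251150e-06,
        1.30251163e+00, -9.55363494e-02]), 'joint_velocities': array([-2.23732626e-04,  7.83134521e-05, -1.61417654e-03,  1.00837970e-04,
        6.25014063e-04, -9.87703713e-06]), 'joint_torque': array([ 8.68520283e-05, -8.82167816e+01, -3.83871353e+01,  5.42635632e-05,
        9.85017163e-03,  1.20429797e-05]), 'tool_pos': array([0.26931141, 0.56361403, 0.24168983]), 'tcp_rot': array([-6.94362545e-01, -3.06348783e+00,  1.85853455e-03]), 'force': array([-0.33114214, -0.58346516,  0.61759091]), 'ft_torque': array([-0.03041927, -0.01567253, -0.00159423]), 'grasp_force': 0.0, 'gripper_width': 0.08531181190260616}
top 382.5097972781532 -0.09470845275630839 [0.43394493 0.02479651 1.02874266] [[-0.0016452  -0.99999471 -0.00280636]
 [-0.98853875  0.00204998 -0.15095345]
 [ 0.1509584   0.00252584 -0.98853689]]
side 412.7646630249967 0.0060783726197526705 [ 0.09922667 -0.41855426  1.15895497] [[ 0.65668492 -0.75405181 -0.01306844]
 [-0.64696629 -0.55435281 -0.52357195]
 [ 0.38755585  0.35227664 -0.85188123]]
```

View pics/top0.png

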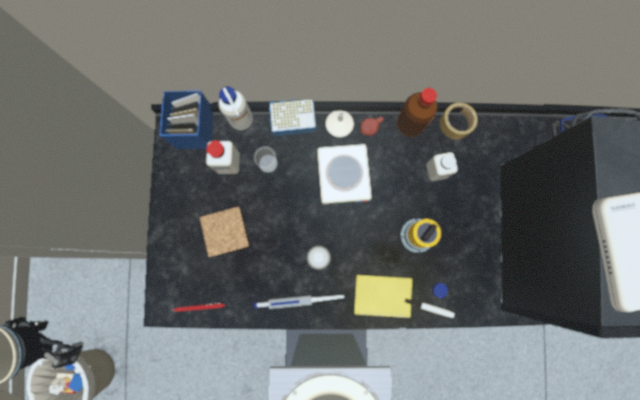

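View pics/side0.png

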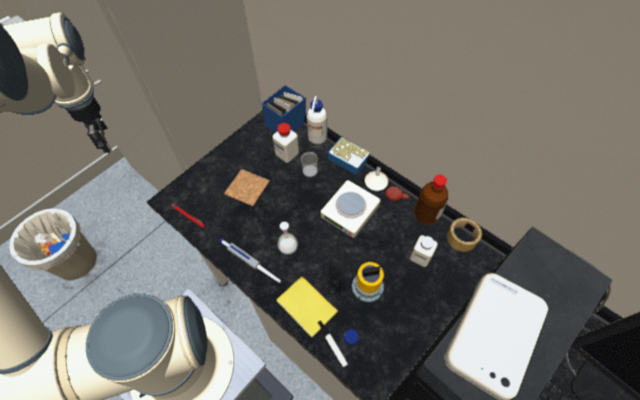

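The top view shows the cap at (425,234) with its black bar at (430,232), the mat at (224,231) and the pan at (344,173). The flask is at (318,258), the big bottle at (222,157), the beaker at (265,159) and the small bottle at (441,166).

```bash
python3 - <<'E'
from h import *
def blob(m,box):
    k=np.zeros(m.shape,np.uint8); x0,y0,x1,y1=box; k[y0:y1,x0:x1]=m[y0:y1,x0:x1]
    c=max(cv2.findContours(k,0,2)[0],key=cv2.contourArea); return c
s=snap("top"); c=s['color'].astype(int); hsv=cv2.cvtColor(s['color'],cv2.COLOR_RGB2HSV)
yel=((hsv[:,:,0]>15)&(hsv[:,:,0]<35)&(hsv[:,:,1]>150)).astype(np.uint8)
b=blob(yel,(395,210,450,260)); print('cap',cv2.minEnclosingCircle(b),cv2.fitEllipse(cv2.convexHull(b)))
m=((hsv[:,:,0]>5)&(hsv[:,:,0]<20)&(hsv[:,:,1]>70)&(hsv[:,:,2]>90)).astype(np.uint8)
r=cv2.minAreaRect(blob(m,(190,195,260,265))); print('mat',r,plane(s,*r[0],.004))
wh=((c.min(2)>200)).astype(np.uint8)
w=blob(wh,(310,135,380,215)); r=cv2.minAreaRect(w); print('bal',r,plane(s,*r[0],.044))
g=np.abs(c[:,:,0]-150)<45; pan=((c.max(2)<200)&(c.min(2)>100)).astype(np.uint8)
p=blob(pan,(322,150,368,196)); e=cv2.fitEllipse(cv2.convexHull(p)); print('pan',e,plane(s,*e[0],.058))
dark=np.zeros_like(yel); cv2.fillPoly(dark,[cv2.convexHull(b)],1); dark&=(c.max(2)<90).astype(np.uint8)
d=blob(dark,(395,210,450,260)); r=cv2.minAreaRect(d); print('bar',r,plane(s,*r[0],.133),[plane(s,*q,.133)[:2].round(3) for q in cv2.boxPoints(r)])
for n,u,v,z in(('flask',318,258,.0),('big',222,157,.06),('small',441,166,.06),('beak',265,159,.035)): print(n,plane(s,u,v,z).round(3))
t=cv2.resize(s['color'][205:265,390:460],None,fx=5,fy=5,interpolation=2)
s2=snap("side"); t2=cv2.resize(s2['color'][250:310,335:405],None,fx=5,fy=5,interpolation=2)
cv2.imwrite('pics/c1.png',np.hstack([t,t2])[:,:,::-1])
E
```

```text
cap ((424.6129150390625, 233.0), 15.898602485656738) ((425.0030517578125, 233.03628540039062), (28.749860763549805, 31.53440284729004), 79.31184387207031)
mat ((223.4412078857422, 231.2647247314453), (42.44373321533203, 42.928802490234375), 75.96376037597656) [0.50812493 0.2852126  0.004     ]
bal ((343.9379577636719, 173.25518798828125), (54.31174850463867, 48.33246994018555), 85.2363510131836) [ 0.65788568 -0.03859156  0.044     ]
pan ((343.91363525390625, 172.27476501464844), (32.12221908569336, 33.19376754760742), 105.78693389892578) [ 0.65731094 -0.03765946  0.058     ]
bar ((428.0, 232.5), (7.800000190734863, 18.0), 36.869895935058594) [ 0.49484968 -0.22979099  0.133     ] [array([ 0.484, -0.209]), array([ 0.517, -0.236]), array([ 0.506, -0.251]), array([ 0.472, -0.223])]
flask [0.437 0.03  0.   ]
big [0.699 0.282 0.06 ]
small [ 0.674 -0.293  0.06 ]
beak [0.7   0.172 0.035]
```

View pics/c1.png

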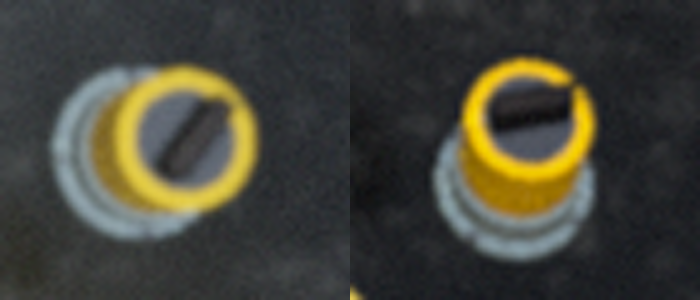

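The crop shows the cap's top ring centred at crop (186,140), which is full-frame pixel (427,233). The bar runs from lower-left to upper-right, about -42° in world. Next I'll move above the pot.

```bash
for i in 1; do
python3 -m handwheel '[[[-0.716,-0.83,0],0,-1],[[-0.716,-0.83,0],0,-1],[[-0.716,-0.83,0],0,-1]]'
python3 -m handwheel '[[[-0.716,-0.83,0],0,-1],[[-0.716,-0.83,0],0,-1],[[-0.716,-0.83,0],0,-1]]'
python3 -m handwheel '[[[-0.716,-0.83,0],0,-1],[[-0.716,-0.83,0],0,-1],[[-0.716,-0.83,0],0,-1]]'
python3 -m handwheel '[[[-0.716,-0.83,0],0,-1],[[-0.716,-0.83,0],0,-1],[[-0.716,-0.83,0],0,-1]]'
python3 -m handwheel '[[[-0.716,-0.83,0],0.53,-1],[[-0.716,-0.83,0],0.53,-1],[[-0.716,-0.83,0],0.53,-1],[[-0.716,-0.83,0],0.53,-1],[[-0.716,-0.83,0],0.53,-1],[[-0.716,-0.83,0],0.53,-1]]'
done
python3 - <<'E'
from h import *
st=bot.get_state(); print(st['joints'].round(2),st['tool_pos'],st['tcp_rot'],st['time_s'])
s=snap("wrist","pics/w1.png"); print(-s['R'].T@s['t'],s['R'])
E
```

```text
time_s: 0.57
tool_pos: [0.3128, 0.4029, 0.2422]
tcp_rot: [-0.695, -3.064, 0.001]
force: [-0.5, -0.5, 1.0]
gripper_width: 0.0853
grasp_force: 0.0
time_s: 0.95
tool_pos: [0.356, 0.2444, 0.2423]
tcp_rot: [0.696, 3.063, -0.0]
force: [0.8, 0.3, -0.8]
gripper_width: 0.0857
grasp_force: 0.0
time_s: 1.32
tool_pos: [0.3995, 0.0857, 0.2424]
tcp_rot: [0.697, 3.063, -0.0]
force: [1.1, 0.8, -0.0]
gripper_width: 0.0855
grasp_force: 0.0
time_s: 1.7
tool_pos: [0.4428, -0.0733, 0.2423]
tcp_rot: [0.697, 3.063, -0.0]
force: [-0.5, 1.6, 0.8]
gripper_width: 0.0852
grasp_force: 0.0
time_s: 2.45
tool_pos: [0.4853, -0.2282, 0.2423]
tcp_rot: [-1.11, -2.939, -0.0]
force: [0.2, 0.8, -0.7]
gripper_width: 0.0854
grasp_force: 0.0
[-0.55  0.37  1.56  0.    1.21 -1.4 ] [ 0.48533571 -0.22820254  0.24234083] [-1.10988087e+00 -2.93863208e+00 -2.55972621e-04] 2.45
[ 0.43578952 -0.18325225  0.37388978] [[ 6.60289931e-01  7.51010789e-01  4.06892803e-05]
 [ 7.25171331e-01 -6.37585924e-01  2.60020634e-01]
 [ 1.95304244e-01 -1.71659500e-01 -9.65603059e-01]]
```

View pics/w1.png

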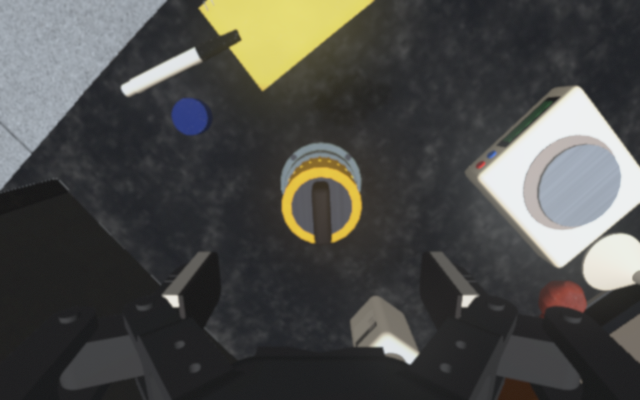

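The wrist view shows the cap ring centred at about (321,205). The bar runs almost vertically from (320,180) to (322,243), so the yaw is already aligned.

```bash
python3 - <<'E'
from h import *
s=snap("wrist"); hsv=cv2.cvtColor(s['color'],cv2.COLOR_RGB2HSV)
y=((hsv[:,:,0]>18)&(hsv[:,:,0]<32)&(hsv[:,:,1]>150)&(hsv[:,:,2]>180)).astype(np.uint8); y[:140]=0;y[280:]=0;y[:,:250]=0;y[:,400:]=0
c=max(cv2.findContours(y,0,2)[0],key=cv2.contourArea); e=cv2.fitEllipse(cv2.convexHull(c)); print(e)
P=plane(s,*e[0],.101); print('ring',P,totool([P[0],P[1],.127-.008]))
for yy in (185,205,225,238):
    r=np.where(s['color'][yy,295:350].max(1)<75)[0]+295; print(yy,r.min(),r.max())
pn=((s['color'].min(2)>110)&(s['color'].max(2)<190)); 
for u,v in ((321,180),(322,243)): print(plane(s,u,v,.133))
P=np.array([plane(s,579,186,.058)]);print('pan',P)
E
```

```text
((321.20367431640625, 204.62794494628906), (76.42848205566406, 78.75013732910156), 88.7825698852539)
ring [ 0.49418971 -0.23294677  0.101     ] [-0.06367561  0.01529631  0.82295945]
185 312 328
205 312 329
225 313 331
238 295 349
[ 0.47318959 -0.21490397  0.133     ]
[ 0.51082563 -0.24689871  0.133     ]
pan [[ 0.65677399 -0.03752526  0.058     ]]
```

```bash
python3 -m handwheel '[[[-0.064,0.015,0],0,-1],[[-0.064,0.015,0.4],0,-1],[[-0.064,0.015,0.7],0,-1],[[-0.064,0.015,0.82],0,-1],[[-0.064,0.015,0.82],0,-1],[[-0.064,0.015,0.82],0,1],[[-0.064,0.015,0.82],0,1],[[-0.064,0.015,0.82],0,1],[[-0.064,0.015,0.82],0,1],[[-0.064,0.015,0.82],0,1],[[-0.064,0.015,0.82],0,1],[[-0.064,0.015,0.82],0,1]]' 35
python3 -c "
from h import *
s=bot.get_state();print(s['force'].round(1),s['ft_torque'].round(2),s['joints'].round(3),s['time_s'])"
```

```text
time_s: 4.05
tool_pos: [0.4943, -0.2341, 0.1197]
tcp_rot: [1.111, 2.938, -0.0]
force: [-2.4, -0.4, 7.1]
gripper_width: 0.0132
grasp_force: 33.9
[-2.4 -0.4  7.1] [0.02 0.42 0.01] [-0.551  0.539  1.674 -0.     0.928 -1.399] 4.05
```

```bash
T='import h;s=h.bot.get_state();print("TQ",s["ft_torque"].round(3),s["joints"][5].round(3))'
python3 -m handwheel '[[[0,0,0],0.1,1],[[0,0,0],0.1,1]]' | grep -E "force|rot"; python3 -c "$T"
python3 -m handwheel '[[[0,0,0],0.1,1],[[0,0,0],0.1,1]]' | grep -E "force|rot"; python3 -c "$T"
```

```text
tcp_rot: [1.189, 2.907, -0.0]
force: [-1.4, -0.9, 5.3]
grasp_force: 33.8
TQ [-0.124  0.188  0.085] -1.346
tcp_rot: [1.264, 2.875, -0.0]
force: [-1.1, -0.2, 5.9]
grasp_force: 33.7
TQ [-0.137  0.153 -0.032] -1.294
```

```bash
T='import h;s=h.bot.get_state();print("TQ",s["ft_torque"].round(3),s["joints"][5].round(3))'
python3 -m handwheel '[[[0,0,0],0.07,1],[[0,0,0],0.07,1]]' | grep -E "force|rot"; python3 -c "$T"
python3 -m handwheel '[[[0,0,0],0.07,1],[[0,0,0],0.07,1]]' | grep -E "force|rot"; python3 -c "$T"
```

```text
tcp_rot: [1.316, 2.852, -0.0]
force: [0.1, -0.6, 6.1]
grasp_force: 34.2
TQ [-0.076  0.11   0.143] -1.258
tcp_rot: [1.368, 2.828, 0.0]
force: [-0.8, 1.2, 7.6]
grasp_force: 36.4
TQ [0.337 0.174 0.302] -1.221
```

```bash
T='import h;s=h.bot.get_state();print("TQ",s["ft_torque"].round(3),s["joints"][5].round(3))'
python3 -m handwheel '[[[0,0,0],0.07,1],[[0,0,0],0.07,1]]' | grep -E "force|rot"; python3 -c "$T"
```

```text
tcp_rot: [1.419, 2.803, 0.0]
force: [-1.6, 4.0, 8.7]
grasp_force: 41.3
TQ [0.6   0.23  0.581] -1.185
```

The torque climbs (0.14, 0.30, then 0.58 Nm), so this is the hard stop. I'll turn back the other way.

```bash
T='import h;s=h.bot.get_state();print("TQ",s["ft_torque"].round(3),s["joints"][5].round(3))'
python3 -m handwheel '[[[0,0,0],-0.2,1],[[0,0,0],-0.41,1],[[0,0,0],-0.5,1],[[0,0,0],-0.6,1],[[0,0,0],-0.6,1]]' | grep -E "force|rot"; python3 -c "$T"
python3 -m handwheel '[[[0,0,0],-0.1,1],[[0,0,0],-0.2,1],[[0,0,0],-0.2,1]]' | grep -E "force|rot"; python3 -c "$T"
```

```text
tcp_rot: [0.962, 2.99, -0.001]
force: [-2.4, -1.6, 7.0]
grasp_force: 34.8
TQ [-0.309  0.457  0.002] -1.5
tcp_rot: [0.804, 3.037, -0.001]
force: [-2.8, -2.4, 7.4]
grasp_force: 34.7
TQ [-0.364  0.539 -0.011] -1.605
```

```bash
T='import h;s=h.bot.get_state();print("TQ",s["ft_torque"].round(3),s["joints"].round(3))'
python3 -m handwheel '[[[0,0,0],-0.3,1],[[0,0,0],-0.6,1],[[0,0,0],-0.9,1],[[0,0,0],-0.9,1]]' | grep -E "force|rot"; python3 -c "$T"
python3 -m handwheel '[[[0,0,0],-0.3,1],[[0,0,0],-0.6,1],[[0,0,0],-0.7,1],[[0,0,0],-0.7,1],[[0,0,0],-0.7,1]]' | grep -E "force|rot"; python3 -c "$T"
python3 -m handwheel '[[[0,0,-0.04],0,1],[[0,0,-0.08],0,1],[[0,0,-0.08],0,1]]' 45 ; python3 -c "$T"
```

```text
tcp_rot: [0.069, 3.141, -0.002]
force: [-5.6, -4.6, 9.3]
grasp_force: 35.4
TQ [-0.961  0.921  0.356] [-5.520e-01  5.390e-01  1.674e+00 -1.000e-03  9.280e-01 -2.078e+00]
tcp_rot: [0.5, -3.101, 0.002]
force: [-6.5, -6.4, 11.4]
grasp_force: 35.1
TQ [-1.307  1.205 -0.047] [-5.520e-01  5.390e-01  1.674e+00 -2.000e-03  9.280e-01 -2.442e+00]
time_s: 7.8
tool_pos: [0.4944, -0.2341, 0.1315]
tcp_rot: [-0.499, 3.101, -0.001]
force: [0.5, -0.5, 1.0]
gripper_width: 0.0135
grasp_force: 45.7
TQ [-0.252  0.025 -0.052] [-0.551  0.522  1.664 -0.     0.955 -2.441]
```

```bash

python3 -m handwheel '[[[0,0,-0.2],0,1],[[0,0,-0.4],0,1],[[0,0,-0.5],0,1],[[0,0,-0.5],0,1]]'
python3 - <<'E'
from h import *
s=snap("side"); t=s['color'][200:320,280:440]; s2=snap("top");t2=s2['color'][170:290,350:510]
cv2.imwrite('pics/c2.png',cv2.resize(np.hstack([t,t2]),None,fx=2.5,fy=2.5)[:,:,::-1])
E
```

```text
time_s: 8.3
tool_pos: [0.4945, -0.234, 0.2066]
tcp_rot: [-0.499, 3.101, -0.001]
force: [0.5, 0.1, -2.0]
gripper_width: 0.0127
grasp_force: 45.2
```

View pics/c2.png

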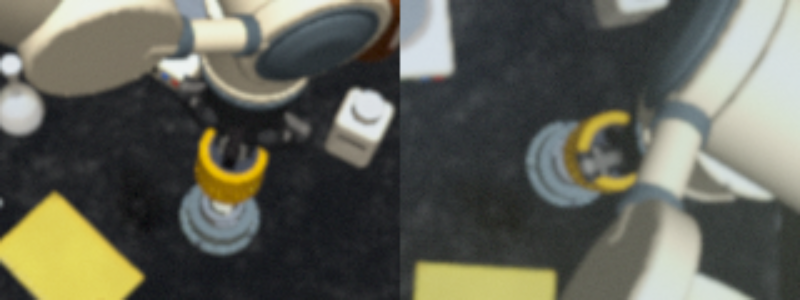

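The pictures show the cap hanging in the gripper and the vial standing in the pot. I'll lift higher and carry the cap to the mat.

```bash

python3 -m handwheel '[[[0,0,-0.2],0,1],[[0,0,-0.36],0,1],[[0,0,-0.36],0,1]]' >/dev/null
python3 -m handwheel '[[[-0.05,0.14,0],0,1],[[-0.146,0.407,0],0,1],[[-0.293,0.814,0],0,1]]' >/dev/null
python3 -m handwheel '[[[-0.146,0.407,0],0,1],[[-0.293,0.814,0],0,1]]'>/dev/null
python3 -m handwheel '[[[-0.146,0.407,0],0,1],[[-0.293,0.814,0],0,1]]'>/dev/null
python3 -m handwheel '[[[-0.146,0.407,0],0,1],[[-0.26,0.7,0],0,1],[[-0.293,0.814,0],0,1],[[-0.293,0.814,0],0,1]]'
python3 - <<'E'
from h import *
s=snap("wrist","pics/w2.png"); st=bot.get_state(); print(st['joints'].round(2))
print(totool([.508,.285,.1]),'mat px',proj(s,[.508,.285,.004]))
E
```

```text
time_s: 10.15
tool_pos: [0.5067, 0.2739, 0.2589]
tcp_rot: [0.501, -3.099, 0.001]
force: [0.0, 0.2, -1.1]
gripper_width: 0.0133
grasp_force: 45.2
[ 0.39  0.41  1.45 -0.    1.29 -1.5 ]
[-0.03394164  0.07513328  1.06110416] mat px [327.04270204 173.51727608]
```

View pics/w2.png

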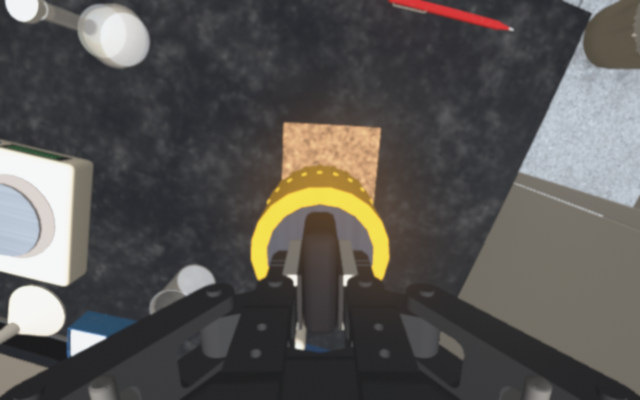

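The wrist view shows the mat spanning x from 283 to 381, with its centre near (330,175), as predicted. I'll lower the cap.

```bash

python3 -m handwheel '[[[0,0,0.2],0,1],[[0,0,0.5],0,1],[[0,0,0.8],0,1],[[0,0,0.93],0,1],[[0,0,0.93],0,1],[[0,0,0.93],0,1]]'
python3 -m handwheel '[[[0,0,0.05],0,1],[[0,0,0.09],0,1],[[0,0,0.13],0,1],[[0,0,0.17],0,1],[[0,0,0.17],0,1]]'
```

```text
time_s: 10.95
tool_pos: [0.5084, 0.2724, 0.1217]
tcp_rot: [-0.497, 3.101, 0.0]
force: [0.0, 0.1, -1.3]
gripper_width: 0.0129
grasp_force: 45.1
time_s: 11.58
tool_pos: [0.5076, 0.2729, 0.0947]
tcp_rot: [0.498, -3.101, 0.0]
force: [-0.4, -0.4, -2.4]
gripper_width: 0.0129
grasp_force: 45.2
```

```bash

python3 -m handwheel '[[[-0.026,0.079,0],0,1],[[-0.026,0.079,0],0,1],[[-0.026,0.079,0.03],0,1],[[-0.026,0.079,0.045],0,1],[[-0.026,0.079,0.053],0,1],[[-0.026,0.079,0.053],0,1]]'
```

```text
time_s: 12.32
tool_pos: [0.5078, 0.2853, 0.0878]
tcp_rot: [0.498, -3.102, 0.0]
force: [-3.3, -1.5, 8.9]
gripper_width: 0.013
grasp_force: 46.7
```

```bash

python3 -m handwheel '[[[0,0,0],0,-1],[[0,0,0],0,-1],[[0,0,0],0,-1],[[0,0,0],0,-1],[[0,0,0],0,-1],[[0,0,0],0,-1],[[0,0,-0.3],0,-1],[[0,0,-0.7],0,-1],[[0,0,-1],0,-1],[[0,0,-1],0,-1]]'
python3 -m handwheel '[[[0.29,-0.81,-0.1],0,-1],[[0.29,-0.81,-0.1],0,-1],[[0.29,-0.81,-0.1],0,-1]]' >/dev/null
python3 -m handwheel '[[[0.29,-0.81,0],0,-1],[[0.29,-0.81,0],0,-1],[[0.29,-0.81,0],0,-1]]' >/dev/null
python3 -m handwheel '[[[0.29,-0.81,0],0,-1],[[0.29,-0.81,0],0,-1],[[0.29,-0.81,0],0,-1]]' >/dev/null
python3 -m handwheel '[[[0.24,-0.69,0],0,-1],[[0.24,-0.69,0],0,-1],[[0.24,-0.69,0],0,-1],[[0.24,-0.69,0],0,-1]]'
python3 - <<'E'
from h import *
s=snap("wrist"); t=snap("top"); d=snap("side")
a=s['color'][60:360,160:560]; b=cv2.resize(t['color'][190:270,180:280],(400,300)); c=cv2.resize(d['color'][140:220,200:300],(400,300))
cv2.imwrite('pics/c3.png',np.vstack([np.hstack([a,b]),np.hstack([c,c*0])])[:,:,::-1])
np.save('w3.npy',s['color'])
print(totool([.4942,-.2337,.067]),proj(s,[.4942,-.2337,.088]),proj(s,[.4942,-.2337,.052]))
E
```

```text
time_s: 13.58
tool_pos: [0.5094, 0.2862, 0.2409]
tcp_rot: [-0.498, 3.096, 0.003]
force: [0.5, -0.7, 0.9]
gripper_width: 0.0855
grasp_force: 0.0
time_s: 15.2
tool_pos: [0.4965, -0.2096, 0.2518]
tcp_rot: [0.499, -3.101, -0.002]
force: [-0.5, 0.4, -0.6]
gripper_width: 0.0854
grasp_force: 0.0
[ 0.06548439 -0.14827386  1.23455836] [292.99224904 175.37511995] [295.70737035 168.65832546]
```

View pics/c3.png

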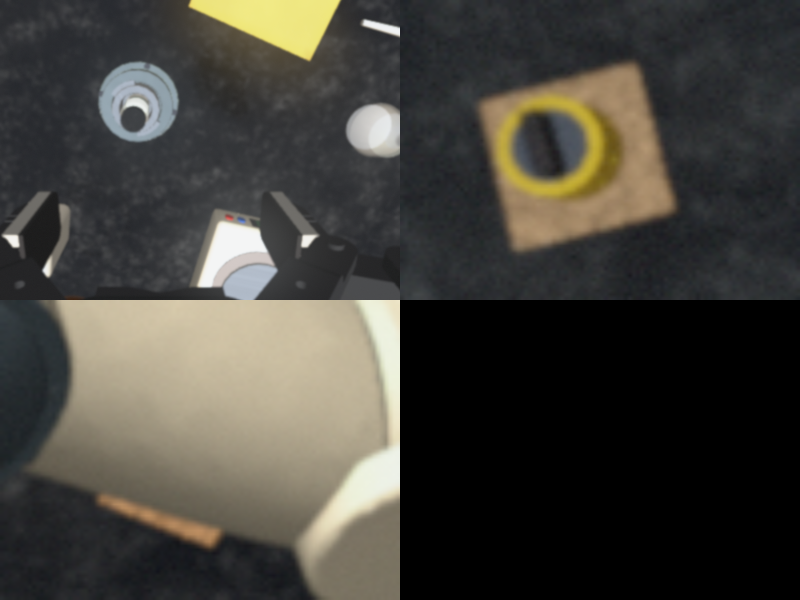

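The crops show the cap upright on the mat and the vial's black top at full-frame pixel (294,179), with the pot around it.

```bash
python3 - <<'E'
from h import *
s=snap("wrist"); g=s['color'].max(2)
m=np.zeros(g.shape,np.uint8); m[160:205,270:318]=(g[160:205,270:318]<80)
c=max(cv2.findContours(m,0,2)[0],key=cv2.contourArea); print(cv2.minEnclosingCircle(c))
u=cv2.minEnclosingCircle(c)[0]; P=plane(s,*u,.088); print(P,totool([P[0],P[1],.067]))
t=snap("top"); print('cap',plane(t,218,229.2,.069))
E
```

```text
((293.1666564941406, 178.5), 11.702432632446289)
[ 0.49710973 -0.23279315  0.088     ] [ 0.04476137 -0.14693077  1.23536031]
cap [0.50861705 0.28281042 0.069     ]
```

```bash

python3 -m handwheel '[[[0.05,-0.147,0],0,-1],[[0.05,-0.147,0.3],0,-1],[[0.05,-0.147,0.7],0,-1],[[0.05,-0.147,0.9],0,-1],[[0.05,-0.147,0.9],0,-1],[[0.05,-0.147,0.9],0,-1]]'
python3 -c "
from h import *
print(totool([.4965,-.2332,.067]))"
```

```text
time_s: 16.2
tool_pos: [0.4969, -0.2352, 0.1186]
tcp_rot: [-0.498, 3.101, -0.002]
force: [0.9, -0.1, -0.1]
gripper_width: 0.0855
grasp_force: 0.0
[-0.00146111  0.01400511  0.3438585 ]
```

```bash

python3 -m handwheel '[[[0,0.012,0.2],0,-1],[[0,0.012,0.34],0,-1],[[0,0.012,0.34],0,-1],[[0,0.012,0.34],0,0],[[0,0.012,0.34],0,0.25],[[0,0.012,0.34],0,0.35],[[0,0.012,0.34],0,0.5],[[0,0.012,0.34],0,1],[[0,0.012,0.34],0,1],[[0,0.012,0.34],0,1],[[0,0.012,0.34],0,1],[[0,0.012,0.34],0,1]]' 25
python3 -m handwheel '[[[0,0,-0.1],0,1],[[0,0,-0.2],0,1],[[0,0,-0.4],0,1],[[0,0,-0.6],0,1],[[0,0,-0.6],0,1]]' 25
python3 -m handwheel '[[[0,0,-0.3],0,1],[[0,0,-0.5],0,1],[[0,0,-0.5],0,1],[[0,0,-0.5],0,1]]'
python3 - <<'E'
from h import *
s=snap("wrist"); d=snap("side"); print(totool([.657,-.0376,.2]))
cv2.imwrite('pics/c4.png',np.hstack([s['color'][100:400,120:520],cv2.resize(d['color'][160:310,280:440],(400,300))])[:,:,::-1])
E
```

```text
time_s: 17.7
tool_pos: [0.496, -0.233, 0.0669]
tcp_rot: [-0.498, 3.101, -0.001]
force: [-0.3, -0.2, 7.3]
gripper_width: 0.0256
grasp_force: 25.7
time_s: 18.32
tool_pos: [0.4967, -0.2333, 0.1593]
tcp_rot: [-0.498, 3.098, -0.005]
force: [0.7, -0.7, 0.2]
gripper_width: 0.0251
grasp_force: 25.2
time_s: 18.82
tool_pos: [0.4951, -0.2324, 0.2306]
tcp_rot: [0.498, -3.101, -0.001]
force: [-0.0, 0.5, -0.4]
gripper_width: 0.0261
grasp_force: 25.2
[-1.43244521  0.89454681  0.20119221]
```

View pics/c4.png

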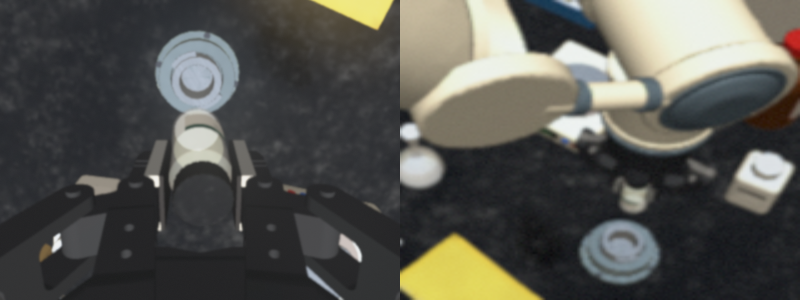

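The vial is held upright, clear of the empty pot. I'll carry it to the pan.

```bash

python3 -m handwheel '[[[-0.2,0.125,0],0,1],[[-0.45,0.28,0],0,1],[[-0.716,0.447,0],0,1]]' >/dev/null
python3 -m handwheel '[[[-0.25,0.155,0],0,1],[[-0.5,0.312,0],0,1],[[-0.66,0.41,0],0,1],[[-0.716,0.447,0],0,1],[[-0.716,0.447,0],0,1],[[-0.716,0.447,0],0,1]]'
python3 - <<'E'
from h import *
s=snap("wrist","pics/w5.png"); print(totool([.657,-.0376,.115]),proj(s,[.657,-.0376,.058])); print(bot.get_state()['joints'].round(2))
E
```

```text
time_s: 20.05
tool_pos: [0.6569, -0.0389, 0.2311]
tcp_rot: [0.497, -3.101, 0.0]
force: [-0.2, 0.2, -0.4]
gripper_width: 0.0255
grasp_force: 25.2
[-0.00367945  0.00885082  0.77494901] [319.38069792 184.50917986]
[-0.15  0.55  1.27 -0.    1.32 -2.04]
```

View pics/w5.png

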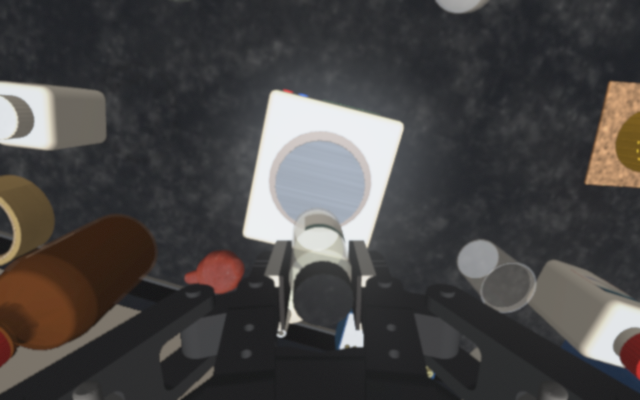

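The pan's centre is at (320,183) and the prediction was (319,184.5). I'll descend.

```bash

python3 -m handwheel '[[[0,0.008,0.2],0,1],[[0,0.008,0.45],0,1],[[0,0.008,0.65],0,1],[[0,0.008,0.77],0,1],[[0,0.008,0.77],0,1],[[0,0.008,0.77],0,1]]'
python3 -m handwheel '[[[0,0,0.015],0,1],[[0,0,0.03],0,1],[[0,0,0.045],0,1],[[0,0,0.06],0,1],[[0,0,0.06],0,1]]'
python3 -m handwheel '[[[0,0,0.007],0,1],[[0,0,0.013],0,1],[[0,0,0.02],0,1],[[0,0,0.02],0,1]]'
```

```text
time_s: 20.85
tool_pos: [0.6578, -0.0372, 0.1171]
tcp_rot: [-0.498, 3.1, -0.001]
force: [0.3, 0.1, 0.3]
gripper_width: 0.0257
grasp_force: 25.2
time_s: 21.48
tool_pos: [0.6571, -0.0369, 0.1066]
tcp_rot: [0.498, -3.101, -0.0]
force: [-0.5, -0.2, 0.3]
gripper_width: 0.0258
grasp_force: 25.2
time_s: 21.98
tool_pos: [0.6572, -0.0369, 0.1038]
tcp_rot: [0.498, -3.102, 0.0]
force: [-0.3, 0.1, 0.3]
gripper_width: 0.0257
grasp_force: 25.2
```

```bash

python3 -m handwheel '[[[0,0,0.006],0,1],[[0,0,0.012],0,1],[[0,0,0.014],0,1],[[0,0,0.014],0,1]]'
python3 -m handwheel '[[[0,0,0],0,0.35],[[0,0,0],0,0.3],[[0,0,0],0,0.25],[[0,0,0],0,0.2],[[0,0,0],0,0.1],[[0,0,0],0,-0.1],[[0,0,0],0,-0.3],[[0,0,0],0,-0.6],[[0,0,0],0,-1],[[0,0,0],0,-1],[[0,0,0],0,-1],[[0,0,0],0,-1]]'
python3 -m handwheel '[[[0,0,-0.1],0,-1],[[0,0,-0.3],0,-1],[[0,0,-0.6],0,-1],[[0,0,-0.8],0,-1],[[0,0,-0.8],0,-1],[[0,0,-0.8],0,-1]]'
python3 - <<'E'
from h import *
s=snap("wrist"); d=snap("side"); t=snap("top")
r=lambda x:cv2.resize(x,(400,300))
cv2.imwrite('pics/c6.png',np.vstack([np.hstack([s['color'][60:360,120:520],r(d['color'][150:270,280:440])]),np.hstack([r(t['color'][190:270,180:280]),r(t['color'][120:225,280:420])])])[:,:,::-1])
print(proj(s,[.657,-.0376,.055+.068]),proj(s,[.657,-.0376,.055]))
E
```

```text
time_s: 22.48
tool_pos: [0.6572, -0.0369, 0.1017]
tcp_rot: [0.498, -3.102, -0.0]
force: [0.2, -0.1, 0.0]
gripper_width: 0.0258
grasp_force: 25.3
time_s: 23.98
tool_pos: [0.6572, -0.0369, 0.1017]
tcp_rot: [-0.498, 3.102, 0.0]
force: [0.3, -0.1, 0.9]
gripper_width: 0.0859
grasp_force: 0.0
time_s: 24.72
tool_pos: [0.6569, -0.0369, 0.2218]
tcp_rot: [0.498, -3.102, -0.0]
force: [-0.7, -0.7, -0.9]
gripper_width: 0.0852
grasp_force: 0.0
[316.62052414 205.60647367] [317.24339882 185.15902064]
```

View pics/c6.png

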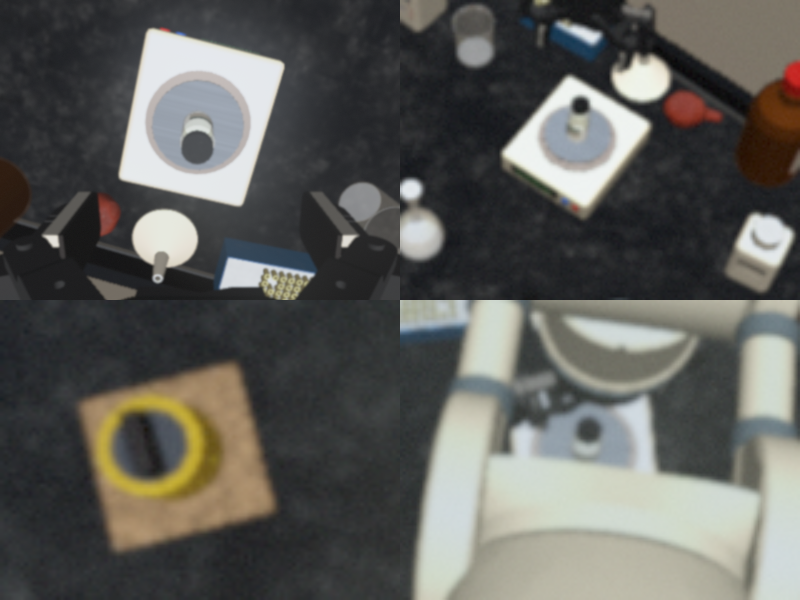

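The vial stands upright with its top at (317,207), against a predicted (316.6,205.6). The cap is upright on the mat.

```bash
python3 -c "
from rig import bot
print(bot.finish_job())"
```

```text
the job is handed in; nothing more can be done
None
```

The job is handed in: the cap loosened the second way I tried and stands upright on the cork mat, and the vial stands upright in the middle of the balance pan; my last pictures confirm both, but the hand-in returned no verdict.

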